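# Clear the brush off the touch-lid and pop the lid ajar

### The arm

A 6-joint arm with a two-finger parallel gripper is mounted at the origin on the work surface. World frame = base frame: x ahead of the robot, y to its left, z up, the work surface at z = 0. Lengths are in mm, angles in rad, forces in N, time in s.
With the tool pointing down it reaches from about 300 to 775 mm from the base axis. Payload 14.6 kg.
Tool frame: the origin (TCP) lies between the finger pads; the fingertips stand 11 mm ahead of it and the grasp point (between the pads) lies 8 mm behind it; z points along the fingers, y is the line along which they close (so a half turn about z gives the same grasp; the last joint's range is limited). The gripper opens to 94 mm and grips with 3 to 60 N. Pads are 16 mm wide; open, the fingers measure 119 mm over their backs; the gripper's body (75 mm by 177 mm) begins 78 mm behind the grasp point.
Start: joints at [-1.383, 0.3, 1.521, -0, 1.321, -0.067], TCP at [138.622, -532.234, 187.846] pointing down, gripper open.
Joint ranges: [-3.03, 3.03], [-0.79, 2.21], [0.23, 2.52], [-1.04, 4.18], [0, 3.07], [-2.55, 2.55]. Speed limits (rad/s): [2.22, 2.22, 2.57, 3.14, 3.14, 3.14].

### API

Orientations are given as [roll, pitch, yaw] about the fixed x, y, z axes, in that order (R = Rz(yaw) Ry(pitch) Rx(roll)).
In Python, from cell import manip gives the robot as it stands. The module is installed in compiled form; this text tells all that it offers.
- The arm moves only by the tool arm_command, never from a script. Its argument "rows" is one flat list of numbers, 5 for each row, row after row: the shift along the world's x, y, z in mm, then the turn about the world's z in degrees, then the finger opening in mm, from 0 to 94. In form: [dx, dy, dz, twist, jaw, dx, dy, dz, twist, jaw, ...]. A call has 1 to 5 rows; each row shifts and turns the commanded pose from where the row before left it; what a row does not reach is not made up. A row lasts 1/8 s, in which the tool goes at most 62.5 mm and 10.7 degrees, less where a joint would pass 70% of its speed; a pose out of reach is approached as far as the arm can. A call is refused whole if a number of a shift passes 62.5 or a number of a turn 10.7, either way. A call with a gripper value outside its range is refused whole. The fingers move at their own pace and stop on an object; "newtons" is the grip in N (left out, the last holds). Time passes only in rows, so rows that do not move let the fingers close. It gives the time, the measured TCP pose, the force and the opening at its end, in the units of the state.
- manip.read_state(): the state, without advancing time (a new reading comes with each control period).
- manip.camera(name): name is "scene" or "top" or "wrist"; returns a dict with "image" (384x512x3 uint8, blue, green, red), "z_map" (384x512 float32, mm along the optical axis (not along the pixel's ray), 0 where there is no reading), "fx", "fy", "cx", "cy" (pixels), "pose" (4x4, takes a point from camera to world coordinates). Camera axes: x right, y down, z forward; pixel columns grow to the right and rows downward; lengths in mm; the calibration is good to about 2 mm. A picture is of the moment at which its call begins.
- manip.sign_off(): hands the job in, once; it reports no verdict.
The state is a dict: "clock": time; "joints": joint angles; "qd": joint speeds; "effort": joint torques, N m; "eef_pos": TCP position; "eef_rot": TCP orientation; "wrist_force": force on the tool from outside, world axes, zero at the start; "moment": the same for the moment, N m; "finger_gap": finger opening in mm.
Only numpy, scipy, OpenCV 4.12 (cv2) and the standard library are available. Lean on these libraries where they do the work, as an engineer would, in place of code of your own. Each camera call takes 0.05 s, during which the arm holds its last target. There are 200 camera calls.

### The job

The orange scouring brush is lying on one of the two push-to-open lids of the white caddy. Without picking it up, push the brush along the caddy onto the bare strip between the two lids, well clear of both and roughly in line with the strip, then press that freed lid down at its round press mark and let go so that its spring lifts it ajar. Leave the other lid shut, and leave everything else standing where it is.

Things in the scene. Friction and masses are not known exactly. Their poses are not given: they have to be found in the camera images.
- deck: White caddy fixed on the trolley: 280 mm (its x) by 490 mm (its y), flat top at 60 mm. Origin: centre of the underside; +x points away from the robot. A bare strip runs along x through its middle, y -85 to +85 mm. Each side has a unit with a lid, flush within 1 mm; lid spans x -95 to +55 mm, is 130 mm wide, centred at y +165 or -165 mm (inner edges at 100 mm). Lids may swap sides.
- lid_a (a joint): Hinge of the lid under the brush, rad: 0 shut, negative pressed in (solid stop -0.065), positive open (spring holds it at its stop, 0.45). Hinge along deck y at the lid's +x edge; free edge at -x. Pressing the mark 4 to 5 mm down (about 6 N) releases a hidden latch; solid stop at 8 mm. As the finger withdraws the spring lifts the free edge some 65 mm. It does not latch again.
- lid_a_pad (a point): Centre of the round grey press mark (30 mm across, flat) on the upper face of lid_a, 30 mm from the lid's free edge, 122 mm from its hinge, 60.5 mm above the trolley top while shut. Moves with the lid.
- lid_b (a joint): Hinge of the other lid, alike (same size, latch and values). It must stay shut.
- lid_b_pad (a point): Centre of the press mark on lid_b, placed as on lid_a.
- brush: Loose scouring brush, about 0.14 kg, bristles down: white bristle block 150 x 46 mm, 20 mm high, under an orange back 160 (its x) x 52 mm (its y), from 20 to 36 mm high; arched handle along x up to 64 mm high. Origin: centre of the underside. Starts on lid_a, long axis within 0.35 rad of deck x. Slides under a push of 1 to 2 N.
- brush_end0 (a point): Middle of the brush's -x end, 20 mm above its underside, 80 mm from its centre.
- brush_end1 (a point): Middle of the brush's +x end, 20 mm above its underside, 80 mm from its centre.
- glass_bottle: Bystander on the strip's far end (deck x about +115 mm): small loose glass bottle with black twist cap, 32 mm across, 66 mm high. Origin: centre of its underside.
- spray_bottle: Bystander: navy spray bottle with white trigger head, 72 mm across, 210 mm high, right of the caddy. Origin: centre of its underside.
- jar: Bystander: jar 76 mm across, 110 mm high, right of the caddy. Origin: centre of its underside.
- tin: Bystander: can 66 mm across, 100 mm high, right of the caddy. Origin: centre of its underside.
- soap_dish: Bystander: white dish 90 x 120 mm, 25 mm high, left of the caddy. Origin: centre of its underside.
- sponge_block: Bystander: yellow block 60 x 90 mm, 35 mm high, back left. Origin: centre of its underside.
Mind the look-alikes: they are no part of the job. What is meant by the brush is not purple, and is the smaller of those in its own colour.

How it is judged:
By the outcome, as a careful person would: the job done as asked, in the order asked, and still so for the second after the job is handed in, with the robot touching nothing.
It also fails if it takes over 45 s, if anything falls off the work surface, if the arm or the gripper's body presses on something with over 40 N, if the wrist force passes 120 N, or if a joint passes its speed limit or range.

## Working session

There is one attempt and no reset: what is moved stays moved. The work goes in short steps, Python scripts to look and compute and a tool call to move; the robot and the scene stay as the last step left them, time stands still between calls to the robot, and variables do not carry over. Pictures are saved under pics/ and viewed, on a budget of 10 in all, crops included, one or two more only if the job needs it, and the job is handed in when it is done.

Besides the shell and the picture viewer there is one more tool, called as name(argument=value, ...) on one line, values as JSON. arm_command: Moves the arm, as the interface text tells. Its arguments: {"type":"object","properties":{"rows":{"type":"array","items":{"type":"number"}},"newtons":{"type":"number"}},"required":["rows"]}

```bash
mkdir -p pics; cat > h.py <<'E'
from cell import manip
import numpy as np, cv2
def cloud(c):
    z=c["z_map"]; v,u=np.mgrid[:z.shape[0],:z.shape[1]]
    p=np.stack([(u-c["cx"])/c["fx"]*z,(v-c["cy"])/c["fy"]*z,z],-1)
    return p@c["pose"][:3,:3].T+c["pose"][:3,3]
def plane(c,u,v,h):
    d=c["pose"][:3,:3]@np.array([(u-c["cx"])/c["fx"],(v-c["cy"])/c["fy"],1]); o=c["pose"][:3,3]
    return o+d*(h-o[2])/d[2]
def proj(c,p):
    q=np.linalg.inv(c["pose"])@np.r_[p,1]; return c["fx"]*q[0]/q[2]+c["cx"],c["fy"]*q[1]/q[2]+c["cy"]
E
python3 - <<'E'
from h import *
import pickle
for n in("top","scene"):
    c=manip.camera(n); pickle.dump(c,open(n+"0.pkl","wb")); cv2.imwrite(f"pics/{n}0.png",c["image"]); print(c["pose"].round(2),c["fx"])
print(manip.read_state())
E
```

```text
[[-0.00000e+00 -9.90000e-01  1.20000e-01  2.72160e+02]
 [-1.00000e+00  0.00000e+00  1.00000e-02 -1.81600e+01]
 [-1.00000e-02 -1.20000e-01 -9.90000e-01  1.78469e+03]
 [ 0.00000e+00  0.00000e+00  0.00000e+00  1.00000e+00]] 483.6940463543033
[[-8.2000e-01  4.2000e-01 -3.8000e-01  9.5022e+02]
 [ 5.7000e-01  5.9000e-01 -5.7000e-01  6.8921e+02]
 [-2.0000e-02 -6.9000e-01 -7.2000e-01  9.9605e+02]
 [ 0.0000e+00  0.0000e+00  0.0000e+00  1.0000e+00]] 404.85840163157064
{'clock': 0.1, 'joints': array([-1.38261221e+00,  3.00385060e-01,  1.52149261e+00, -3.14274149e-05,
        1.32071727e+00, -6.66248739e-02]), 'qd': array([ 0.00079944, -0.00200109, -0.00201487, -0.00032863, -0.00057255,
        0.00051865]), 'effort': array([ 1.62242497e-03, -5.32643473e+01, -3.53284121e+01,  7.09994417e-02,
        2.34738953e-02, -7.06581886e-05]), 'eef_pos': array([ 138.56233757, -532.00411781,  187.37096632]), 'eef_rot': array([-3.14059057e+00, -3.63529512e-05,  2.54816769e-01]), 'wrist_force': array([ 0.01059085,  0.00582821, -0.93524048]), 'moment': array([ 0.02078262,  0.00771418, -0.02348878]), 'finger_gap': 94.17857267295209}
```

View pics/top0.png

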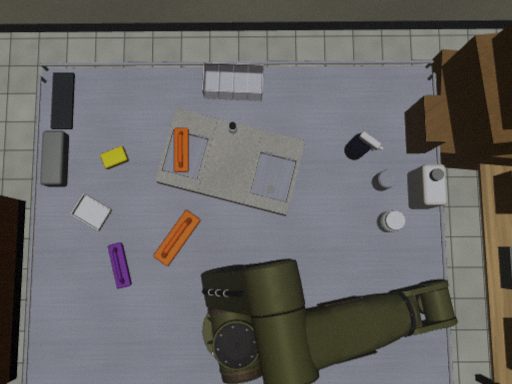

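View pics/scene0.png

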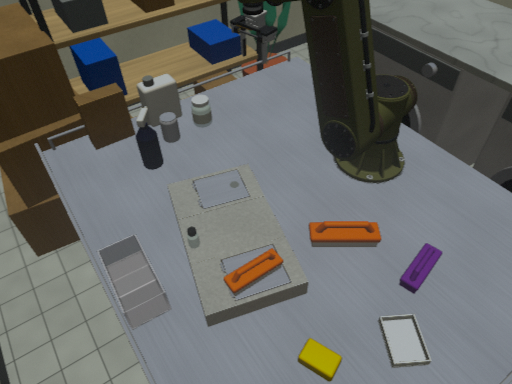

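The top view shows the caddy with corners near (175,111), (304,140), (287,214) and (157,182). The smaller orange brush is on its left lid at (181,150), the glass bottle is at (233,127), and a larger orange look-alike lies off the caddy at (177,238). The scene view agrees.

```bash
cat >> h.py <<'E'
def orange(c):
    h=cv2.cvtColor(c["image"],cv2.COLOR_BGR2HSV); return cv2.inRange(h,(3,150,70),(17,255,255))
def rect(p): return cv2.minAreaRect(p[:,:2].astype(np.float32))
E
python3 - <<'E'
from h import *
import pickle
for n in("top","scene"):
    c=pickle.load(open(n+"0.pkl","rb")); P=cloud(c)
    m=((P[...,2]>45)&(P[...,2]<75)).astype(np.uint8)
    k,l,s,ce=cv2.connectedComponentsWithStats(m)
    i=1+np.argmax(s[1:,4]); q=P[l==i]; print(n,"deck",s[i],np.median(q[:,2]),rect(q),cv2.boxPoints(rect(q)).round())
    k,l,s,ce=cv2.connectedComponentsWithStats(orange(c))
    for i in range(1,k):
        if s[i,4]>80:
            q=P[l==i]; t=q[(q[:,2]>np.median(q[:,2])-12)]
            print("orange",s[i],ce[i],np.median(q[:,2]),q[:,2].max(),rect(t))
            # plane-cast at back top height 96
            ys,xs=np.nonzero(l==i); print("  cast96",rect(np.array([plane(c,x,y,96) for x,y in zip(xs,ys)])))
    # small tall thing on the deck
    if n=="top":
        q=P[110:140,222:244]; t=q[(q[...,2]>105)]; print("bottle",t.mean(0),t.max(0),t.min(0))
c=pickle.load(open("top0.pkl","rb")); cv2.imwrite("pics/crop.png",cv2.resize(c["image"][100:225,145:315],None,fx=4.5,fy=4.5,interpolation=cv2.INTER_CUBIC))
E
```

```text
top deck [ 155  108  150  107 9488] 60.15661274156935 ((606.90185546875, 23.9515380859375), (491.2234191894531, 282.4364013671875), 75.12139892578125) [[ 407. -177.]
 [ 680. -250.]
 [ 806.  225.]
 [ 533.  298.]]
orange [174 128  15  44 614] [180.5228013  149.43973941] 98.45328374951566 1784.6903617811188 ((481.0453796386719, 129.15411376953125), (500.889404296875, 102.20596313476562), 23.66114044189453)
  cast96 ((638.3165893554688, 196.94859313964844), (156.8271942138672, 50.112831115722656), 0.7352420687675476)
orange [ 154  211   46   55 1016] [176.40748031 237.68700787] 47.86069347732348 1784.6903617811188 ((272.2878723144531, 138.271484375), (256.0228576660156, 202.60458374023438), 54.87001037597656)
  cast96 ((325.77471923828125, 209.31727600097656), (62.66276168823242, 196.2349090576172), 54.84172821044922)
bottle [699.31028126  13.46860361 193.88268625] [ 729.58042688   29.25381651 1784.69036178] [272.16329899 -18.16302164 105.13698833]
scene deck [  167   164   141   154 11738] 61.330208401902325 ((605.3683471679688, 20.74053955078125), (494.9231872558594, 280.12969970703125
[... 302 characters left out ...]
2753906, -634.3982543945312), (120.74462127685547, 39.702789306640625), 0.09635064005851746)
orange [ 309  221   72   21 1306] [344.46018377 231.14165391] 48.3681794396208 996.0489299096528 ((585.7796630859375, 472.906982421875), (821.673095703125, 208.021484375), 44.89705276489258)
  cast96 ((363.0954895019531, 242.568115234375), (70.7149429321289, 191.77682495117188), 54.66176223754883)
orange [ 224  249   59   44 1051] [252.52806851 270.03901047] 98.40941308483661 996.0489299096528 ((802.4284057617188, 395.7872009277344), (640.7096557617188, 145.77999877929688), 50.44818115234375)
  cast96 ((640.2208251953125, 200.3050079345703), (159.1108856201172, 52.55181884765625), 0.6184151768684387)
```

View pics/crop.png

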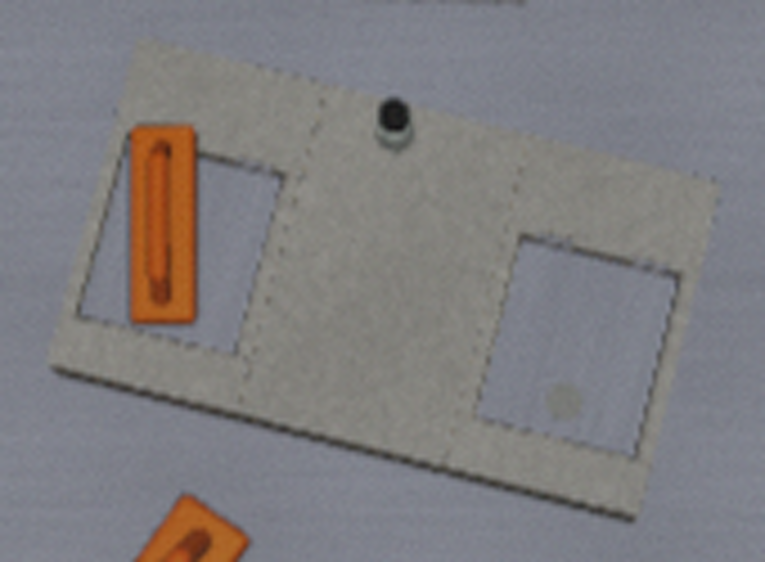

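The deck centre is about (606.5, 22.5) with yaw −14.9°. The brush is at (639, 199), yaw about 0.7°, so roughly deck (−14, 179) and turned +15.6° from the deck. I'll open the fingers along deck x to make a wide pusher, which will also square the brush up.

arm_command(rows=[28, 47, 2, 6, 94, 28, 47, 2, 6, 94, 28, 47, 2, 6, 94, 28, 47, 2, 6, 94, 28, 47, 2, 6, 94])

```text
clock: 0.72
eef_pos: [279.1, -295.6, 197.8]
eef_rot: [-3.142, -0.0, 0.781]
wrist_force: [0.4, 0.4, 1.4]
finger_gap: 94.0
```

arm_command(rows=[28, 47, 0, 6, 94, 28, 47, 0, 6, 94, 28, 47, 0, 6, 94, 28, 47, 0, 6, 94, 28, 47, 0, 6.5, 94])

```text
clock: 1.35
eef_pos: [419.2, -60.5, 197.9]
eef_rot: [3.141, 0.0, 1.314]
wrist_force: [0.7, 0.1, -0.8]
finger_gap: 94.0
```

arm_command(rows=[30, 45, 0, 0, 94, 30, 45, 0, 0, 94, 30, 45, 0, 0, 94, 30, 45, 0, 0, 94, 30, 45, 0, 0, 94])

```text
clock: 1.98
eef_pos: [569.3, 164.4, 197.5]
eef_rot: [-3.141, 0.0, 1.311]
wrist_force: [-0.1, -1.3, 0.8]
finger_gap: 93.7
```

arm_command(rows=[30, 40, 0, 0, 94, 30, 40, 0, 0, 94, 30, 35, 0, 0, 94, 0, 0, 0, 0, 94, 0, 0, 0, 0, 94])

```text
clock: 2.6
eef_pos: [658.3, 277.3, 197.3]
eef_rot: [-3.141, 0.001, 1.311]
wrist_force: [0.6, -0.3, -0.0]
finger_gap: 94.0
```

arm_command(rows=[0, 3, -30, 0, 94, 0, 0, -30, 0, 94, 0, 0, -30, 0, 94, 0, 0, -20, 0, 94, 0, 0, -7, 0, 94])

```text
clock: 3.22
eef_pos: [658.3, 280.2, 80.4]
eef_rot: [-3.141, 0.0, 1.31]
wrist_force: [0.2, 0.3, -0.3]
finger_gap: 94.0
```

```bash
python3 - <<'E'
from h import *
c=manip.camera("scene"); s=manip.read_state(); print(s["eef_pos"],s["wrist_force"])
cv2.imwrite("pics/s1.png",cv2.resize(c["image"][130:340,130:340],None,fx=2.8,fy=2.8))
E
```

```text
[658.3828333  280.3128366   80.20598379] [-0.20145363 -0.21077379 -1.66853336]
```

View pics/s1.png

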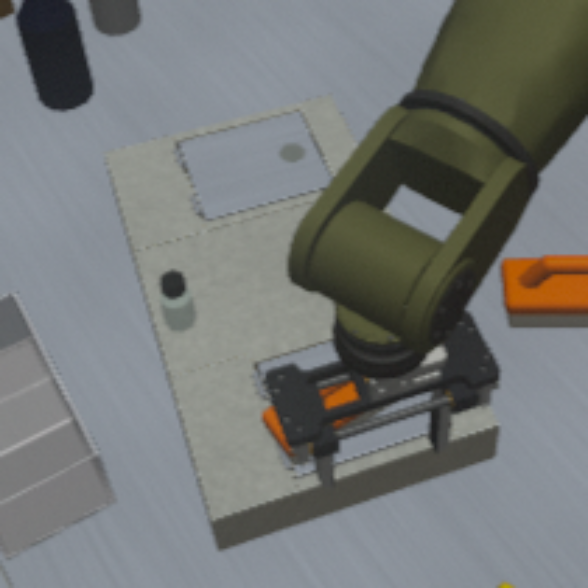

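The fingers are set down beyond the brush's outer side, parallel to the deck edge, and the way is clear. Now the push along −deck y.

arm_command(rows=[-3.1, -11.6, 0, 0, 94, -3.1, -11.6, 0, 0, 94, -3.1, -11.6, 0, 0, 94, -3.1, -11.6, 0, 0, 94, -3.1, -11.6, 0, 0, 94])

```text
clock: 3.9
eef_pos: [643.1, 222.0, 81.1]
eef_rot: [3.141, -0.0, 1.311]
wrist_force: [0.2, -0.1, 0.8]
finger_gap: 94.0
```

arm_command(rows=[-3.1, -11.6, 0, 0, 94, -3.1, -11.6, 0, 0, 94, -3.1, -11.6, 0, 0, 94, -3.1, -11.6, 0, 0, 94, -3.1, -11.6, 0, 0, 94])

```text
clock: 4.53
eef_pos: [627.4, 164.1, 80.9]
eef_rot: [3.142, -0.0, 1.311]
wrist_force: [1.0, 2.3, 1.0]
finger_gap: 93.5
```

```bash
python3 - <<'E'
from h import *
c=manip.camera("scene"); s=manip.read_state(); print(s["eef_pos"],s["wrist_force"])
cv2.imwrite("pics/s2.png",cv2.resize(c["image"][130:340,130:340],None,fx=2.8,fy=2.8))
E
```

```text
[627.18918318 162.77486782  80.80268447] [-0.92477381 -0.91850444 -0.3638185 ]
```

View pics/s2.png

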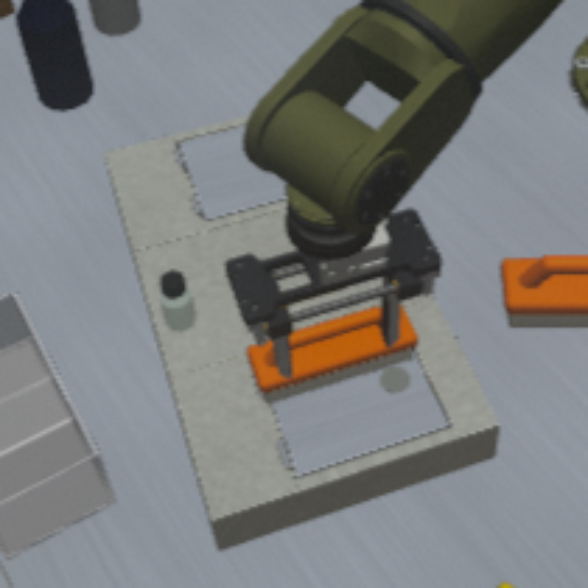

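The brush is squared to the deck and sliding ahead of both fingers, and the bottle is well clear. I'll push about 105 mm more.

arm_command(rows=[-3.1, -11.6, 0, 0, 94, -3.1, -11.6, 0, 0, 94, -3.1, -11.6, 0, 0, 94, -3.1, -11.6, 0, 0, 94, -3.1, -11.6, 0, 0, 94])

```text
clock: 5.2
eef_pos: [611.9, 105.9, 80.8]
eef_rot: [-3.141, 0.0, 1.311]
wrist_force: [1.3, 1.2, 0.8]
finger_gap: 94.0
```

arm_command(rows=[-2.6, -9.7, 0, 0, 94, -2.6, -9.7, 0, 0, 94, -2.1, -7.7, 0, 0, 94, -2.1, -7.7, 0, 0, 94, -2.1, -7.7, 0, 0, 94])

```text
clock: 5.82
eef_pos: [600.5, 63.9, 80.9]
eef_rot: [3.142, -0.0, 1.311]
wrist_force: [0.2, 1.3, 0.4]
finger_gap: 94.2
```

arm_command(rows=[0, 0, 0, 0, 94, 5, 19, 0, 0, 94, 8, 30, 0, 0, 94, 0, 0, 50, 0, 60, 0, 0, 60, 0, 0])

```text
clock: 6.45
eef_pos: [613.1, 115.1, 191.2]
eef_rot: [-3.139, 0.001, 1.312]
wrist_force: [-0.2, 0.3, 0.2]
finger_gap: 77.2
```

arm_command(rows=[8, 40, 10, 0, 0, 8, 40, 0, 0, 0, 8, 40, 0, 0, 0, 0, 40, 0, 0, 0, 0, 0, 0, 0, 0])

```text
clock: 7.08
eef_pos: [636.7, 277.2, 200.0]
eef_rot: [-3.141, 0.0, 1.315]
wrist_force: [0.6, -0.7, -0.4]
finger_gap: 27.6
```

```bash
python3 - <<'E'
from h import *
R=np.array([[.966,-.2575],[.2575,.966]]); o=np.array([606.5,22.5])
todeck=lambda p:R@(np.asarray(p)[:2]-o)
s=manip.read_state(); print(s["eef_pos"],s["finger_gap"])
ims=[]
for n in("top","scene"):
    c=manip.camera(n); k,l,st,ce=cv2.connectedComponentsWithStats(orange(c))
    for i in range(1,k):
        if st[i,4]<200: continue
        ys,xs=np.nonzero(l==i); r=rect(np.array([plane(c,x,y,96) for x,y in zip(xs,ys)])); print(n,st[i,4],r,todeck(r[0]))
    h=cv2.cvtColor(c["image"],cv2.COLOR_BGR2HSV)
    lid=plane
    u,v=proj(c,[586.2,198.6,60.5]); print("pad expected px",u,v)
    u,v=int(u),int(v); ims.append(cv2.resize(c["image"][v-70:v+70,u-70:u+70],(400,400),interpolation=cv2.INTER_CUBIC))
cv2.imwrite("pics/s3.png",np.hstack(ims))
E
```

```text
[636.68886091 277.23791216 200.03580037] 27.615143478490555
top 611 ((594.1514282226562, 49.43649673461914), (50.01430130004883, 156.24778747558594), 75.18778228759766) [-18.86486825  22.84089861]
pad expected px 181.63769020836057 165.5688102708963
scene 464 ((599.7194213867188, 47.148799896240234), (57.08760070800781, 150.18222045898438), 80.44917297363281) [-12.89710491  22.06474171]
scene 1238 ((362.5105285644531, 242.98289489746094), (70.71495056152344, 190.3426513671875), 54.66176223754883) [-292.46817484  150.15918758]
pad expected px 269.9981830941334 266.09748235079763
```

View pics/s3.png

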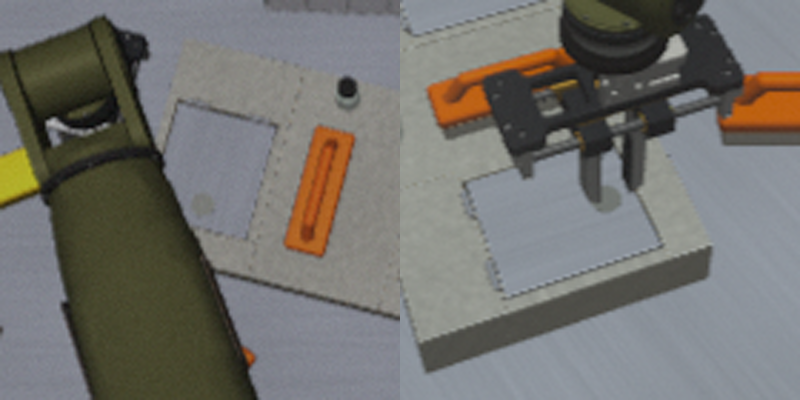

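The top view shows the brush on the strip, square to it, at about deck (−18, 22), some 50 mm clear of the freed lid. The press mark is at pixel (182, 167) in the top image, which agrees with the predicted (585, 198.5). Next I go over it with the fingers closed.

arm_command(rows=[-26, -39, 0, 0, 0, -25, -40, 0, 0, 0, 0, 0, -40, 0, 0, 0, 0, -40, 0, 0, 0, 0, -20, 0, 0])

```text
clock: 7.8
eef_pos: [585.9, 193.1, 99.0]
eef_rot: [-3.14, 0.001, 1.309]
wrist_force: [0.1, 0.5, -0.1]
finger_gap: 0.7
```

arm_command(rows=[0, 0, -10, 0, 0, 0, 0, -10, 0, 0, 0, 0, -5, 0, 0, 0, 0, 0, 0, 0, 0, 0, 0, 0, 0])

```text
clock: 8.43
eef_pos: [586.9, 194.4, 76.4]
eef_rot: [3.141, -0.0, 1.311]
wrist_force: [0.2, 0.2, 0.2]
finger_gap: 0.5
```

arm_command(rows=[0, 0, -2, 0, 0, 0, 0, -2, 0, 0, 0, 0, 0, 0, 0])

```text
clock: 8.8
eef_pos: [586.5, 194.3, 71.7]
eef_rot: [-3.141, 0.0, 1.311]
wrist_force: [-0.4, -0.6, -0.9]
finger_gap: 0.6
```

The arm fell 4 mm off in y because a row was cut short. I'll correct that, then press.

arm_command(rows=[0, 0, 4, 0, 0, -1, 4, 0, 0, 0, 0, 0, -4, 0, 0, 0, 0, -2, 0, 0, 0, 0, 0, 0, 0])

```text
clock: 9.43
eef_pos: [585.5, 198.2, 69.5]
eef_rot: [-3.141, 0.0, 1.311]
wrist_force: [0.2, 0.7, 0.3]
finger_gap: 0.6
```

arm_command(rows=[0, 0, -2, 0, 0, 0, 0, 0, 0, 0])

```text
clock: 9.68
eef_pos: [585.6, 198.2, 67.7]
eef_rot: [-3.141, 0.0, 1.311]
wrist_force: [-0.4, 0.6, 1.5]
finger_gap: 0.2
```

arm_command(rows=[0, 0, -2, 0, 0, 0, 0, 0, 0, 0])

```text
clock: 9.93
eef_pos: [585.5, 198.2, 65.7]
eef_rot: [-3.141, 0.0, 1.311]
wrist_force: [0.3, -1.2, 0.6]
finger_gap: 0.7
```

arm_command(rows=[0, 0, -1, 0, 0, 0, 0, 0, 0, 0])

```text
clock: 10.18
eef_pos: [585.6, 198.3, 64.8]
eef_rot: [-3.142, 0.0, 1.311]
wrist_force: [0.8, 0.7, 0.7]
finger_gap: 0.4
```

arm_command(rows=[0, 0, -1, 0, 0, 0, 0, 0, 0, 0])

```text
clock: 10.42
eef_pos: [585.6, 198.3, 63.8]
eef_rot: [-3.141, 0.0, 1.311]
wrist_force: [-0.2, 0.6, -0.7]
finger_gap: 0.5
```

```bash
python3 - <<'E'
from h import *
c=manip.camera("scene"); w=manip.camera("wrist"); s=manip.read_state(); print(s["eef_pos"],s["wrist_force"],s["finger_gap"])
P=cloud(w); q=P[(P[...,2]>20)&(P[...,2]<100)]; print(len(q),np.percentile(q[:,2],[5,50,95]))
u,v=map(int,proj(c,[586,198,60])); print(u,v)
cv2.imwrite("pics/s4.png",np.hstack([cv2.resize(c["image"][v-45:v+45,u-45:u+45],(450,450),interpolation=cv2.INTER_CUBIC),cv2.resize(w["image"],(350,262)).copy() if 0 else cv2.copyMakeBorder(cv2.resize(w["image"],(350,262)),0,188,0,0,0)]))
E
```

```text
[585.63315829 198.24536845  63.82801913] [0.26096863 0.03293396 0.6022573 ] 0.6263679799866961
67053 [45.26319641 59.17370947 61.82696843]
269 266
```

View pics/s4.png

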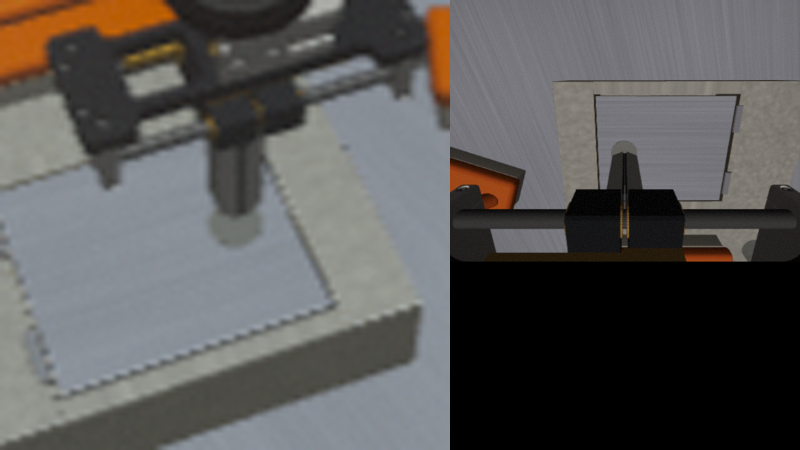

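The closed fingers are over the press mark but there is no contact force yet. I'll keep lowering in 1 mm steps until I feel it.

arm_command(rows=[0, 0, -1, 0, 0, 0, 0, 0, 0, 0])

```text
clock: 10.78
eef_pos: [585.6, 198.3, 62.7]
eef_rot: [-3.141, 0.0, 1.311]
wrist_force: [0.0, 0.3, 0.4]
finger_gap: 0.6
```

arm_command(rows=[0, 0, -1, 0, 0, 0, 0, 0, 0, 0])

```text
clock: 11.02
eef_pos: [585.6, 198.3, 61.8]
eef_rot: [-3.141, 0.0, 1.311]
wrist_force: [-0.3, -0.0, 0.6]
finger_gap: 0.6
```

arm_command(rows=[0, 0, -1, 0, 0, 0, 0, 0, 0, 0])

```text
clock: 11.28
eef_pos: [585.6, 198.3, 60.8]
eef_rot: [-3.141, 0.0, 1.311]
wrist_force: [0.4, -0.3, 0.8]
finger_gap: 0.7
```

```bash
python3 - <<'E'
from h import *
c=manip.camera("scene"); P=cloud(c)
u,v=map(int,proj(c,[586,198,60]))
for r in range(v-12,v+8): print(r,[tuple(P[r,x].round(0).astype(int)) for x in (u,u+2,u+4)], c["image"][r,u+2])
w=manip.camera("wrist");P=cloud(w);q=P.reshape(-1,3)
m=np.hypot(q[:,0]-586,q[:,1]-198)<40
print(np.histogram(q[m,2],bins=range(30,130,5)))
d=np.hypot(q[:,0]-586,q[:,1]-198)
for a,b in((12,20),(20,30),(30,45)):
    t=q[(d>a)&(d<b)&(q[:,2]<75)];print(a,b,len(t),np.percentile(t[:,2],[5,50,95]))
E
```

```text
254 [(np.int64(593), np.int64(202), np.int64(127)), (np.int64(588), np.int64(205), np.int64(127)), (np.int64(584), np.int64(208), np.int64(126))] [59 60 60]
255 [(np.int64(594), np.int64(204), np.int64(125)), (np.int64(588), np.int64(204), np.int64(120)), (np.int64(584), np.int64(208), np.int64(122))] [59 60 61]
256 [(np.int64(595), np.int64(205), np.int64(123)), (np.int64(589), np.int64(206), np.int64(119)), (np.int64(585), np.int64(209), np.int64(119))] [59 61 61]
257 [(np.int64(594), np.int64(204), np.int64(117)), (np.int64(588), np.int64(205), np.int64(113)), (np.int64(583), np.int64(207), np.int64(110))] [59 58 59]
258 [(np.int64(594), np.int64(205), np.int64(113)), (np.int64(587), np.int64(203), np.int64(105)), (np.int64(583), np.int64(208), np.int64(107))] [59 60 60]
259 [(np.int64(594), np.int64(205), np.int64(109)), (np.int64(587), np.int64(204), np.int64(102)), (np.int64(584), np.int64(208), np.int64(103))] [59 59 61]
260 [(np.int64(593), np.int64(203), np.int64(102)), (np.int64(589), np.int64(206), np.int64(101)), (np.int64(583), np.int64(207), np.int64(97))] [60 60 60]
26
[... 1719 characters left out ...]
np.int64(599), np.int64(212), np.int64(60)), (np.int64(596), np.int64(217), np.int64(63)), (np.int64(591), np.int64(218), np.int64(61))] [150 142 135]
273 [(np.int64(602), np.int64(216), np.int64(62)), (np.int64(597), np.int64(218), np.int64(60)), (np.int64(594), np.int64(222), np.int64(64))] [148 140 134]
(array([   0,    0,    0,   33,   49, 3533, 2172,    0,    0,   19,   75,
        104,  116,  130,  143,  161,  163,  183,  210]), array([ 30,  35,  40,  45,  50,  55,  60,  65,  70,  75,  80,  85,  90,
        95, 100, 105, 110, 115, 120, 125]))
12 20 798 [58.90125495 59.96149703 61.00741123]
20 30 1872 [58.73766557 59.7823087  60.78965187]
30 45 4560 [58.07786569 59.61745755 60.76609837]
```

Depth puts the real fingertip at about z = 80–84 while the reported TCP is 60.8. So the fingers sit about 20 mm above the lid, and earlier they pushed the brush by its handle, which explains y = 22. I'll descend by force, not by the nominal tip height.

arm_command(rows=[0, 0, -4, 0, 0, 0, 0, -4, 0, 0, 0, 0, 0, 0, 0])

```text
clock: 11.75
eef_pos: [585.4, 198.2, 52.3]
eef_rot: [-3.141, 0.0, 1.311]
wrist_force: [-0.5, 0.7, 0.0]
finger_gap: 0.5
```

```bash
cat >> h.py <<'E'
def tip():
    c=manip.camera("scene"); P=cloud(c); u,v=map(int,proj(c,[586,198,60])); s=manip.read_state()
    for x in range(u-2,u+7):
        col=[P[r,x] for r in range(v-40,v+20) if c["image"][r,x].max()<66 and P[r,x,2]<140]
        if col: print(x,col[-1].round(0))
    print(s["eef_pos"],s["wrist_force"],s["joints"])
E
python3 -c "
from h import *
tip()"
```

```text
267 [599. 202. 133.]
269 [594. 204. 135.]
270 [590. 203. 130.]
271 [587. 204.  72.]
272 [586. 207.  77.]
273 [584. 208. 127.]
275 [578. 208. 134.]
[585.50086418 198.22460654  52.58593293] [ 0.38856057 -0.14702056  0.1706516 ] [ 2.67213938e-01  5.83688228e-01  1.44457996e+00 -3.50553370e-05
  1.11379866e+00  5.27274023e-01]
```

arm_command(rows=[0, 0, -3, 0, 0, 0, 0, -3, 0, 0, 0, 0, 0, 0, 0])

```text
clock: 12.18
eef_pos: [585.5, 198.2, 46.5]
eef_rot: [-3.141, 0.0, 1.311]
wrist_force: [-0.4, -0.0, -0.3]
finger_gap: 0.7
```

arm_command(rows=[0, 0, -2, 0, 0, 0, 0, 0, 0, 0])

```text
clock: 12.42
eef_pos: [585.6, 198.3, 44.7]
eef_rot: [-3.141, 0.0, 1.311]
wrist_force: [0.5, -0.0, -0.5]
finger_gap: 0.1
```

arm_command(rows=[0, 0, -2, 0, 0, 0, 0, 0, 0, 0])

```text
clock: 12.68
eef_pos: [585.8, 198.3, 43.2]
eef_rot: [3.141, -0.0, 1.311]
wrist_force: [-0.7, -0.6, 4.1]
finger_gap: 0.6
```

arm_command(rows=[0, 0, -1.5, 0, 0, 0, 0, 0, 0, 0])

```text
clock: 12.92
eef_pos: [585.7, 198.4, 41.7]
eef_rot: [3.141, -0.0, 1.311]
wrist_force: [-1.1, 0.3, 6.1]
finger_gap: 0.5
```

Contact came at about TCP z = 44. I'll press on to about 5.5 mm.

arm_command(rows=[0, 0, -1.5, 0, 0, 0, 0, 0, 0, 0])

```text
clock: 13.18
eef_pos: [585.7, 198.4, 40.3]
eef_rot: [3.141, -0.0, 1.311]
wrist_force: [-2.2, -1.3, 5.9]
finger_gap: 0.2
```

arm_command(rows=[0, 0, -1.2, 0, 0, 0, 0, 0, 0, 0])

```text
clock: 13.42
eef_pos: [585.7, 198.3, 39.0]
eef_rot: [3.141, -0.0, 1.311]
wrist_force: [-1.7, -0.2, 6.0]
finger_gap: 0.7
```

arm_command(rows=[0, 0, -0.8, 0, 0, 0, 0, 0, 0, 0])

```text
clock: 13.68
eef_pos: [585.7, 198.3, 38.2]
eef_rot: [3.141, -0.0, 1.311]
wrist_force: [-1.5, -0.5, 5.8]
finger_gap: 0.3
```

arm_command(rows=[0, 0, 5, 0, 0, 0, 0, 15, 0, 0, 0, 0, 20, 0, 0, 0, 0, 25, 0, 0, 0, 0, 40, 0, 0])

```text
clock: 14.3
eef_pos: [584.9, 198.1, 143.5]
eef_rot: [-3.14, 0.001, 1.311]
wrist_force: [-0.1, -0.4, 0.1]
finger_gap: 0.3
```

arm_command(rows=[0, 0, 50, 0, 0, 0, 0, 50, 0, 0, 0, 0, 10, 0, 0, 0, 0, 0, 0, 0])

```text
clock: 14.8
eef_pos: [585.5, 198.3, 253.1]
eef_rot: [3.141, -0.0, 1.311]
wrist_force: [-0.5, 0.5, 0.6]
finger_gap: 0.7
```

arm_command(rows=[-40, -40, 0, 0, 0, -40, -45, 0, 0, 0, -40, -45, 0, 0, 0, -30, -45, 0, 0, 0, -10, -50, 0, 0, 0])

```text
clock: 15.42
eef_pos: [423.6, -27.6, 251.7]
eef_rot: [-3.14, 0.0, 1.312]
wrist_force: [0.6, -0.1, -0.2]
finger_gap: 0.7
```

arm_command(rows=[-20, -50, 0, 0, 0, -20, -50, 0, 0, 0, -20, -50, 0, 0, 0, -20, -50, 0, 0, 0, 0, 0, 0, 0, 0])

```text
clock: 16.05
eef_pos: [343.9, -228.7, 251.2]
eef_rot: [-3.139, -0.001, 1.306]
wrist_force: [0.6, 0.1, 0.6]
finger_gap: 0.3
```

```bash
python3 - <<'E'
from h import *
R=np.array([[.966,-.2575],[.2575,.966]]); o=np.array([606.5,22.5])
s=manip.read_state(); print(s["clock"],s["eef_pos"],s["wrist_force"])
ims=[]
for n in("top","scene"):
    c=manip.camera(n); k,l,st,ce=cv2.connectedComponentsWithStats(orange(c))
    for i in range(1,k):
        if st[i,4]<200: continue
        ys,xs=np.nonzero(l==i); r=rect(np.array([plane(c,x,y,96) for x,y in zip(xs,ys)])); print(n,st[i,4],r,R@(np.array(r[0])-o))
    P=cloud(c); D=(P[...,:2]-o)@R.T
    for y in(165,-165):
        for x in(-85,-65,-20,30):
            m=(abs(D[...,0]-x)<10)&(abs(D[...,1]-y)<40)&(P[...,2]<200); print(n,y,x,m.sum(),np.median(P[m][:,2]).round(1) if m.any() else None)
    ims.append(c["image"])
cv2.imwrite("pics/s5.png",np.hstack([cv2.resize(ims[0][50:275,30:330],(400,300)),cv2.resize(ims[1][100:370,100:460],(400,300))]))
E
```

```text
16.05 [ 343.85969435 -228.65328677  251.24885459] [0.56595715 0.13689006 0.55282874]
top 613 ((594.1514282226562, 49.43649673461914), (50.01430130004883, 156.24778747558594), 75.18778228759766) [-18.86486825  22.84089861]
top 1016 ((325.79437255859375, 209.34103393554688), (62.581382751464844, 196.26986694335938), 54.7899284362793) [-319.27320235  108.20673972]
top 165 -85 137 6.4
top 165 -65 173 117.5
top 165 -20 117 97.0
top 165 30 108 73.9
top -165 -85 133 60.8
top -165 -65 122 61.5
top -165 -20 124 60.6
top -165 30 124 60.0
scene 838 ((596.7318725585938, 50.59912872314453), (57.87380599975586, 156.17872619628906), 75.22038269042969) [-16.67153675  24.62846553]
scene 1314 ((363.09539794921875, 242.56814575195312), (70.7149429321289, 191.77682495117188), 54.66175079345703) [-291.79639311  149.90914377]
scene 165 -85 98 124.4
scene 165 -65 292 119.4
scene 165 -20 248 98.2
scene 165 30 226 74.7
scene -165 -85 106 61.6
scene -165 -65 106 62.9
scene -165 -20 112 62.4
scene -165 30 111 62.2
```

View pics/s5.png

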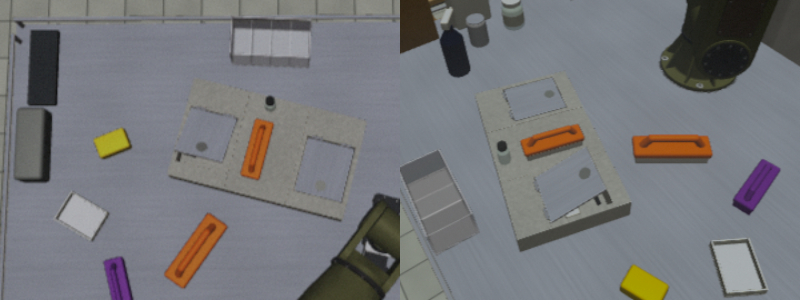

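Both views show lid_a ajar, the brush square on the strip, the other lid shut, and nothing else moved. I'll hand it in.

```bash
python3 -c "
from cell import manip
print(manip.sign_off())"
```

```text
the job is handed in; nothing more can be done
None
```

The brush is on the bare strip, the lid it was lying on is ajar, and the job is handed in at about 16 s.

- **Brush:** I pushed it off the lid with the open gripper, without picking it up. It rests in line with the strip at about deck (−18, +23) mm. Its near edge is about 50 mm from the opened lid, and the other edge is about 97 mm from the shut one.
- **Opened lid:** I pressed its mark down about 6 mm, at about 6 N, and withdrew. Its mark now stands at about 118 mm and its free edge at about 124 mm, so the spring has lifted it.
- **Other lid and bystanders:** the other lid reads flat at 60–63 mm. The glass bottle and the other bystanders look unmoved by eye in the last pictures, and the arm was clear with no contact force.

**Checks that disagreed:** the real fingertips were about 30 mm higher than the stated geometry implied. The lid was touched at a reported TCP height of about 44 mm, not the expected 71.5 mm, so I lowered by force and depth image. It also means the push probably acted on the brush's handle instead of its back, leaving it about 20 mm short of the strip's centreline. I left it there, since it was already well clear of both lids.

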